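Top the cocktail shaker and take off its cap for pouring

TASK

Get the steel cocktail shaker ready to pour. Its two-part top is kept in one piece, the small cap nested over the strainer's spout to keep it clean: pick the top up whole, set it on the open tin so that the strainer sits fully home in the mouth, and let go of it; then lift off the cap alone, leaving the strainer seated and undisturbed on the upright tin. Leave the tin about where it stands and the other things alone, and finish while still holding the cap in the gripper, raised well clear of the strainer (8 cm or more).

Things in the scene. Friction and masses are not known exactly. Their poses are not given: they have to be found in the camera images.
- shaker_tin: Open shaker tin: plain steel tapered cup, 104 mm tall, outer diameter 60 mm at the foot and 78 mm at the rim, wall 2.5 mm (clear mouth 73 mm). Stands upright and loose on the worktop, about 0.3 kg. Origin: centre of its underside; z up along its axis.
- tin_mouth (a point): Centre of the tin's mouth, at rim height (104 mm above its underside).
- strainer_top: Strainer, lower (inner) part of the two-part top: plain steel, round, 84 mm tall, about 0.16 kg, standing loose and upright. Origin: centre of its underside, z up its axis. From the bottom: plug 0 to 14 mm (diameter 63, then 68 mm) that enters the tin's mouth; flange of 81 mm at 14 to 18 mm that rests on the rim. Fully home its origin is 90 mm above the tin's, on the same axis.
- neck (a point): Middle of the strainer's straight neck, 50 mm above the strainer's origin: the place to grip the whole top. The neck is 48 mm in diameter from 38 to 62 mm; below it a shoulder widens to 78 mm at 18 mm; above it lie a flat ledge at 62.5 mm and a pierced spout, 35 mm in diameter, up to 84 mm, hidden by the cap at the start.
- cap: Cap, upper (outer) lid of the two-part top: plain steel thimble, mouth down, outer diameter 43 mm at the bottom, 39 mm near the top, 41 mm tall, domed, about 0.06 kg. It slips loosely over the spout (1.6 mm play all round, 22 mm deep) and stands on the neck's ledge by its weight alone. Origin: centre of its lower rim; on the strainer this is 62.5 mm above the strainer's origin.
- tumbler_1: Bystander: clear drinking glass, 81 mm in diameter, 93 mm tall, towards the back on the left. Origin: centre of its underside.
- tumbler_2: Bystander: clear drinking glass, 80 mm in diameter, 91 mm tall, to the left of the first one. Origin: centre of its underside.
- lime: Bystander: lime, about 50 mm, lying between the tin and the two-part top. Origin: its lowest point at the start.
- pepper_jar: Bystander: small spice jar with a dark lid, 45 mm in diameter, 105 mm tall, behind the lime. Origin: centre of its underside.
- syrup: Bystander: bottle of red syrup, 51 mm in diameter, 162 mm tall, at the back, a little left of the middle. Origin: centre of its underside.

How it is judged:
By the outcome, as a careful person would: the job done as asked, in the order asked, and still so for the second after the job is handed in, while the arm keeps its last pose, push and grip.
It also fails if it takes over 54 s, if anything falls off the work surface, if the arm or the gripper's body presses on something with over 40 N, if the wrist force passes 120 N, or if a joint passes its speed limit or range.

ROBOT

A 6-joint arm with a two-finger parallel gripper is mounted at the origin on a cart in front of the work surface, level with it; the furniture and walls round the work are solid. World frame = base frame: x ahead of the robot, y to its left, z up, the work surface at z = 0. Lengths are in mm, angles in degrees, forces in N, time in s.
With the tool pointing down it reaches from about 350 to 850 mm from the base axis. Payload 8.1 kg.
Tool frame: the origin (TCP) lies midway between the tips of the shut fingers; the grasp point (between the pads) lies 19 mm behind it; z points along the fingers, y is the line along which they close (so a half turn about z gives the same grasp; the last joint's range is limited). The gripper opens to 85 mm and grips with 20 to 120 N. Pads are 22 mm wide; open, the fingers measure 114 mm over their backs; the gripper's body (76 mm by 85 mm) begins 54 mm behind the grasp point. The pads swing forward as they close: fully open they stand 13 mm farther back than shut.
Start: joints at [-71.986, 7.471, 85.268, -0, 87.261, -4.893], TCP at [233.56, -552.68, 231.292] pointing down, gripper open.
Joint ranges: [-169.43, 169.43], [-51.17, 129.36], [1.28, 143.12], [-76.62, 256.62], [0, 156.53], [-152.29, 152.29]. Speed limits (degrees/s): [136.94, 136.94, 159.86, 180, 180, 180].

INTERFACE

Orientations are given as [roll, pitch, yaw] about the fixed x, y, z axes, in that order (R = Rz(yaw) Ry(pitch) Rx(roll)).
In Python, from bench import r, camrig, sensors gives the robot as it stands (r), with the cameras (camrig) and the readings (sensors).
- The arm moves only by the shell command python3 steer.py 'ROWS' [FORCE]. ROWS is rows parted by semicolons, their numbers by spaces, 1 to 8 of them, each of 7 numbers: a rotation vector rx, ry, rz in degrees, then dx, dy, dz in mm, then the finger opening in mm; each row is the pose to reach, as a shift and turn from the pose commanded when the command began, along the tool's axes at that moment; what a row does not reach only later rows make up. A row lasts 1/8 s, in which the tool goes at most 62.5 mm and 10.7 degrees, less where a joint would pass 70% of its speed; a pose out of reach is approached as far as the arm can. The fingers move at their own pace and stop on an object; FORCE is the grip in N (left out, the last holds). Time passes only in rows, so rows that do not move let the fingers close. It prints the time, the measured TCP pose, the force, the opening and the grip force at its end.
- sensors.sense(): the state, without advancing time (a new reading comes with each control period).
- camrig.snapshot(name): name is "scene" or "top" or "wrist"; returns a dict with "pixels" (420x560x3 uint8, blue, green, red), "fx", "fy", "cx", "cy" (pixels), "pose" (4x4, takes a point from camera to world coordinates). Camera axes: x right, y up, looking along -z (the intrinsics and any distortion apply to the point x, -y, -z); pixel columns grow to the right and rows downward; lengths in mm; the calibration is good to about 2 mm. A picture is of the moment at which its call begins. There is no depth.
- r.hand_in(): hands the job in; it is judged then, once.
The state is a dict: "time": time; "joint_pos": joint angles; "qd": joint speeds; "joint_efforts": joint torques, N m; "tool_pos": TCP position; "tcp_rot": TCP orientation; "ft_force": force on the tool from outside, world axes, zero at the start; "wrist_torque": the same for the moment, N m; "finger_gap": finger opening in mm; "grip_force": force on a finger pad.
Only numpy, scipy, OpenCV 4.12 (cv2) and the standard library are available. Lean on these libraries where they do the work, as an engineer would, in place of code of your own. Each camera call takes 0.05 s, during which the arm holds its last target. There are 200 camera calls.

## Working session

There is one attempt and no reset: what is moved stays moved. The work goes in short steps, Python scripts to look and compute and a shell command to move; the robot and the scene stay as the last step left them, time stands still between calls to the robot, and variables do not carry over. Pictures are saved under pics/ and viewed, at most 13 in all, crops included, and the job is handed in when it is done.

```bash
ls; mkdir -p pics
python3 - <<'E'
from bench import r, camrig, sensors
import cv2,numpy as np,pickle
d={}
for n in("scene","top"):
    s=camrig.snapshot(n); d[n]=s; cv2.imwrite(f"pics/{n}0.png",s["pixels"]); print(n,{k:(np.round(v,3).tolist() if k=="pose" else v) for k,v in s.items() if k!="pixels"})
pickle.dump(d,open("s0.pkl","wb"))
s=sensors.sense();print(s)
E
```

```text
bench.py
pics
steer.py
scene {'fx': 406.5780109798629, 'fy': 406.5780109798629, 'cx': 272.1665143243681, 'cy': 203.54515620465216, 'pose': [[-0.52, 0.427, -0.74, -362.635], [-0.854, -0.239, 0.462, 667.799], [0.021, 0.872, 0.489, 708.503], [0.0, 0.0, 0.0, 1.0]]}
top {'fx': 492.3221345688726, 'fy': 492.3221345688726, 'cx': 277.4380524001741, 'cy': 212.26694349361418, 'pose': [[-0.02, 0.995, -0.095, 453.899], [-1.0, -0.019, 0.013, 107.159], [0.011, 0.095, 0.995, 1287.943], [0.0, 0.0, 0.0, 1.0]]}
{'time': 0.1, 'joint_pos': array([-7.19860476e+01,  7.51114474e+00,  8.53238254e+01, -1.02401420e-03,
        8.72611188e+01, -4.89094726e+00]), 'qd': array([-0.04709209, -0.10433745, -0.24914836, -0.00326651, -0.02265855,
       -0.02362393]), 'joint_efforts': array([ 2.14493230e-03, -5.70949316e+01, -5.01942730e+01, -2.02014115e-05,
        8.06535536e-03, -2.87191676e-05]), 'tool_pos': array([ 233.40212703, -552.2015804 ,  230.33800503]), 'tcp_rot': array([-1.79904174e+02, -7.17345002e-03,  2.29049435e+01]), 'ft_force': array([-0.00603694, -0.28052805, -0.32801315]), 'wrist_torque': array([-0.02616971, -0.01978925,  0.0177136 ]), 'grip_force': 0.0, 'finger_gap': 85.2322978918614}
```

View pics/scene0.png

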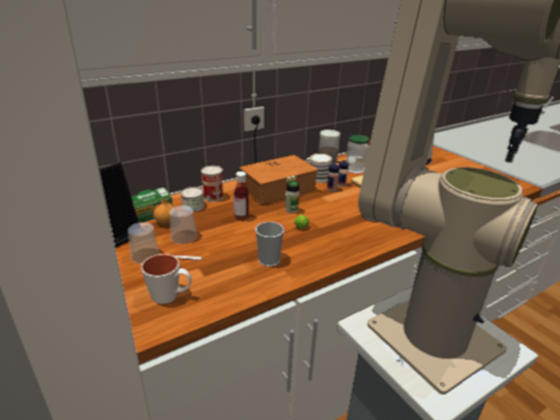

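View pics/top0.png

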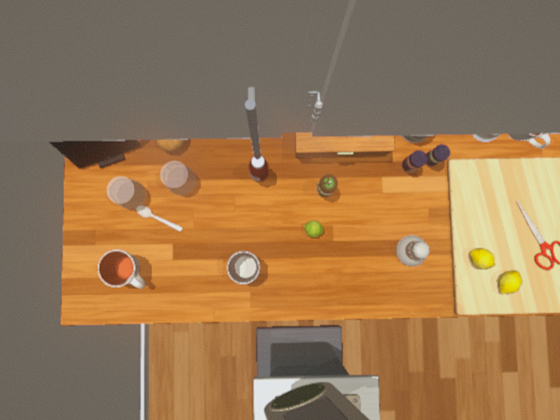

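The scene view shows the tin at about (269,244), the lime at (302,222) and the arm hiding the two-part top. In the top view the tin mouth is at (243,267), the two-part top at (413,250) with its cap leaning outward to (421,249), the lime at (314,229) and the jar at (328,186).

```bash
cat > h.py <<'E'
import numpy as np,cv2
def ray(s,u,v):
    P=np.array(s["pose"]);d=np.array([(u-s["cx"])/s["fx"],-(v-s["cy"])/s["fy"],-1]);return P[:3,3],P[:3,:3]@d
def atz(s,u,v,z):
    o,d=ray(s,u,v);return np.round(o+d*(z-o[2])/d[2],1)
def proj(s,p):
    P=np.array(s["pose"]);c=P[:3,:3].T@(np.array(p)-P[:3,3]);return s["cx"]-s["fx"]*c[0]/c[2],s["cy"]+s["fy"]*c[1]/c[2]
def tri(obs):
    A=np.zeros((3,3));b=np.zeros(3)
    for s,u,v in obs:
        o,d=ray(s,u,v);d=d/np.linalg.norm(d);M=np.eye(3)-np.outer(d,d);A+=M;b+=M@o
    return np.linalg.solve(A,b)
E
python3 - <<'E'
import pickle;from h import *
from bench import r, camrig, sensors
d=pickle.load(open("s0.pkl","rb"));t=d["top"];s=d["scene"]
print("tin rim",atz(t,243,267,104),"flange",atz(t,411.5,251,20),"captop",atz(t,421,249.5,100),"lime",atz(t,314,229,25),"jar",atz(t,328,184,100),"syrup",atz(t,257,162,160),'mug',atz(t,118,268,80))
print("tin scene rim", atz(s,270,229,104))
w=camrig.snapshot("wrist");print(np.round(w["pose"],3),w["fx"],w["cx"],w["cy"])
E
```

```text
tin rim [436.8 176.5 104. ] flange [ 467.9 -252.7   20. ] captop [ 470.2 -253.2  100. ] lime [529.1  -2.5  25. ] jar [633.9 -33.1 100. ] syrup [679.4 137.6 160. ] mug [440.1 481.4  80. ]
tin scene rim [432.9 176.2 104. ]
[[ 3.91000e-01  8.79000e-01  2.74000e-01  3.03353e+02]
 [-9.21000e-01  3.74000e-01  1.13000e-01 -5.23110e+02]
 [-3.00000e-03 -2.96000e-01  9.55000e-01  3.72815e+02]
 [ 0.00000e+00  0.00000e+00  0.00000e+00  1.00000e+00]] 374.7774089739732 283.5864103917202 206.0187897046408
```

```bash
python3 steer.py '0 0 0 40 -30 -14 85; 0 0 0 85 -60 -28 85; 0 0 0 130 -90 -42 85; 0 0 0 175 -125 -56 85; 0 0 0 212 -150 -70 85; 0 0 0 212 -150 -70 85'
python3 - <<'E'
from bench import r, camrig, sensors
from h import *
import pickle
s=camrig.snapshot("wrist");cv2.imwrite("pics/w1.png",s["pixels"]);pickle.dump(s,open("w1.pkl","wb"))
q=sensors.sense();print(q["joint_pos"].round(2),q["tool_pos"].round(1),q["tcp_rot"].round(2));print(np.round(s["pose"],3))
print(proj(s,[468,-253,20]),proj(s,[469,-253,104]))
E
```

```text
time: 0.9
tool_pos: [372.3, -330.1, 302.8]
tcp_rot: [179.9, -0.1, 23.1]
ft_force: [-0.0, -0.8, 0.5]
finger_gap: 85.0
grip_force: 0.0
[-4.764e+01 -9.690e+00  9.492e+01 -1.000e-02  9.470e+01  1.929e+01] [ 371.2 -331.3  301.8] [ 1.7993e+02 -1.0000e-02  2.3070e+01]
[[ 3.94000e-01  8.78000e-01  2.71000e-01  4.41734e+02]
 [-9.19000e-01  3.77000e-01  1.17000e-01 -3.00307e+02]
 [ 1.00000e-03 -2.95000e-01  9.56000e-01  4.45377e+02]
 [ 0.00000e+00  0.00000e+00  0.00000e+00  1.00000e+00]]
(np.float64(251.63913572100316), np.float64(47.74088145278711)) (np.float64(244.00715526804638), np.float64(35.63248256495501))
```

View pics/w1.png

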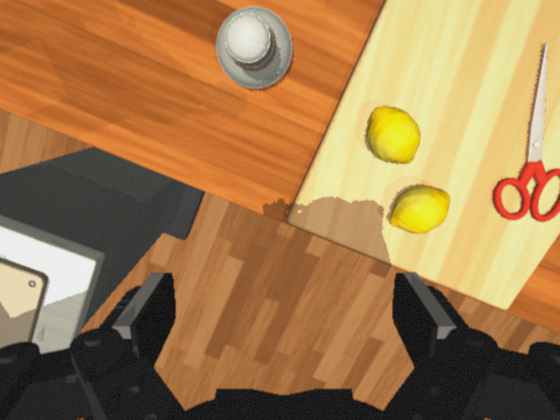

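The wrist view shows the two-part top with its flange outline centred near (254,47) and the cap's dome near (249,38). The predicted positions from the top view lie 3–5 px off.

```bash
cat >> h.py <<'E'
def grey(s,u,v,w,sat=75):
    p=s["pixels"];hsv=cv2.cvtColor(p,cv2.COLOR_BGR2HSV);m=((hsv[...,1]<sat)).astype(np.uint8)
    k=np.zeros_like(m);y0,x0=max(0,v-w),max(0,u-w);k[y0:v+w,x0:u+w]=m[y0:v+w,x0:u+w]
    cs=cv2.findContours(k,0,cv2.CHAIN_APPROX_NONE)[0];c=max(cs,key=cv2.contourArea);return cv2.convexHull(c)
E
python3 - <<'E'
from h import *;import pickle
d=pickle.load(open("s0.pkl","rb"));t=d["top"];w=pickle.load(open("w1.pkl","rb"))
for sat in(60,90,110):
  a=cv2.fitEllipse(grey(t,411,251,24,sat));b=cv2.fitEllipse(grey(w,254,47,50,sat));c=cv2.fitEllipse(grey(t,243,267,24,sat))
  print(sat,np.round([*a[0],*a[1]],1),np.round([*b[0],*b[1]],1),"flange",tri([(t,*a[0]),(w,*b[0])]).round(1),atz(t,*a[0],18),atz(w,*b[0],18),"tin",np.round([*c[0],*c[1]],1),atz(t,*c[0],104))
def circ(p,R,s): 
  return np.array([proj(s,[p[0]+R*np.cos(q),p[1]+R*np.sin(q),p[2]]) for q in np.linspace(0,6.28,60)],np.float32)
print([np.round(cv2.fitEllipse(circ([469,-255,16],40.5,s))[1],1) for s in(t,w)])
o=cv2.resize(w["pixels"][0:110,195:315],None,fx=5,fy=5)
for R,z in((40.5,16),(21.5,63)):
  cv2.polylines(o,[((circ([469,-255,z],R,w)-[195,0])*5).astype(int)],True,(0,0,255),1)
o2=cv2.resize(t["pixels"][215:285,385:455],None,fx=4,fy=4,interpolation=2)
cv2.polylines(o2,[((circ([469,-255,16],40.5,t)-[385,215])*4).astype(int)],True,(0,0,255),1)
o3=cv2.resize(t["pixels"][232:302,208:278],None,fx=4,fy=4,interpolation=2)
cv2.polylines(o3,[((circ([436,176,104],39,t)-[208,232])*4).astype(int)],True,(0,0,255),1)
im=np.zeros((560,800,3),np.uint8);o=cv2.resize(o,(510,467));im[:467,:510]=o;im[:280,515:795]=o2;im[280:560,515:795]=o3
cv2.imwrite("pics/c1.png",im)
E
```

```text
60 [412.1 250.2  29.1  31.9] [253.8  46.8  74.8  81. ] flange [ 469.8 -254.6   18.8] [ 469.8 -254.9   18. ] [ 469.9 -254.5   18. ] tin [243.1 267.   32.5  33.4] [436.7 176.4 104. ]
90 [412.  250.2  30.2  32.5] [253.9  46.9  75.6  82.1] flange [ 469.9 -254.6   17.7] [ 470.  -254.6   18. ] [ 469.8 -254.7   18. ] tin [243.  267.3  33.3  33.8] [436.2 176.6 104. ]
110 [412.  250.2  30.5  33. ] [253.9  46.9  76.   82.8] flange [ 469.9 -254.7   17.9] [ 470.  -254.7   18. ] [ 469.8 -254.7   18. ] tin [243.  267.2  33.8  34. ] [436.4 176.6 104. ]
[array([30.9, 31.8]), array([76.3, 82.7])]
```

View pics/c1.png

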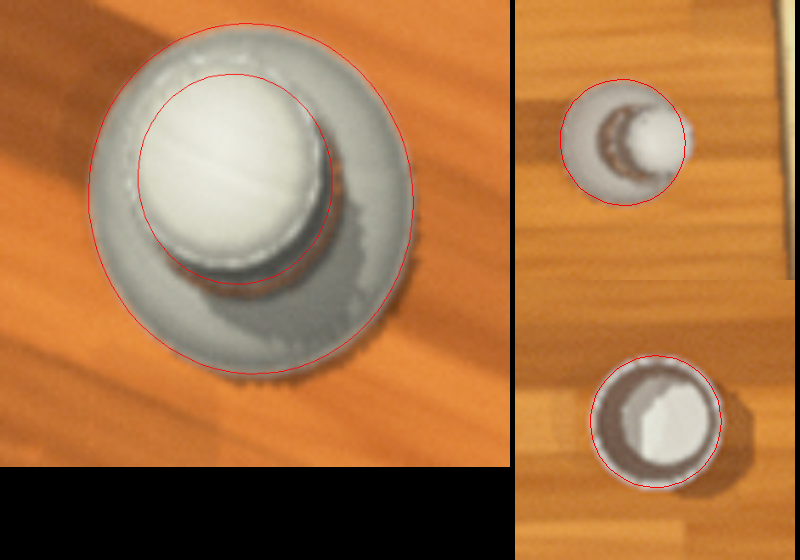

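Two-view triangulation puts the flange at (470, −254.7, 18), which matches its given height, and the tin at (436.4, 176.6). The circles of the given sizes overlay well in both views. I'll grip the neck with the tool tilted 65° from vertical, so the gripper's body clears the cap.

```bash
cat > cmd.py <<'E'
import numpy as np,json,sys
from scipy.spatial.transform import Rotation as Q
# commanded pose kept in cmd.json: p, R
def load():
    d=json.load(open("cmd.json"));return np.array(d["p"]),Q.from_matrix(d["R"])
def save(p,R): json.dump({"p":list(p),"R":R.as_matrix().tolist()},open("cmd.json","w"))
def apply(row):
    p,R=load();save(p+R.apply(row[3:6]),R*Q.from_rotvec(row[:3],degrees=True))
def tilt(psi,th):
    return Q.from_euler("xyz",[180,0,psi],degrees=True)*Q.from_rotvec([0,-(th),0],degrees=True)
def rel(p,R):
    p0,R0=load();return np.r_[(R0.inv()*R).as_rotvec(degrees=True),R0.inv().apply(np.array(p)-p0)].round(1)
E
python3 - <<'E'
from cmd import *
R=Q.from_euler("xyz",[180,0,22.907],degrees=True)
p=np.array([233.56,-552.68,231.292])+R.apply([212,-150,-70]);save(p,R);print(p)
T=tilt(-28.5,65);print(T.as_matrix().round(2),"z axis fwd?")
print("high",rel([400,-217,220],T))
E
```

```text
[ 370.45575226 -331.99118512  301.292     ]
[[ 0.37 -0.48 -0.8 ]
 [-0.2  -0.88  0.43]
 [-0.91  0.   -0.42]] z axis fwd?
high [ 29.1 -60.4  45.6  72.  -94.4  81.3]
```

```bash
sed -i 's/-(th)/th/' cmd.py
python3 - <<'E'
from cmd import *
T=tilt(-28.5,65);print(T.as_matrix().round(2))
print("high",rel([400,-217,220],T),rel([385,-210,240],tilt(-28.5,65)))
E
```

```text
[[ 0.37 -0.48  0.8 ]
 [-0.2  -0.88 -0.43]
 [ 0.91  0.   -0.42]]
high [-29.1  60.4  45.6  72.  -94.4  81.3] [ -29.1   60.4   45.6   60.9 -106.7   61.3]
```

```bash
python3 steer.py '-3.6 7.5 5.7 9 -12 10 85; -7.2 15 11.4 18 -24 20 85; -10.9 22.6 17.1 27 -36 30 85; -14.5 30.2 22.8 36 -48 40 85; -18.2 37.7 28.5 45 -60 50 85; -21.8 45.3 34.2 54 -72 60 85; -25.5 52.8 39.9 63 -84 70 85; -29.1 60.4 45.6 72 -94 81 85'
python3 steer.py '0 0 0 0 0 0 85'
python3 - <<'E'
from cmd import *
from bench import r, camrig, sensors
apply([-29.1,60.4,45.6,72,-94,81]);print(load()[0].round(1))
s=sensors.sense();print(s["joint_pos"].round(1),s["tool_pos"].round(1),load()[1].as_euler("xyz",degrees=True).round(1))
T=tilt(-28.5,65);z=T.as_matrix()[:,2]
N=np.array([470,-254.7,54.5])
print("pre",rel(N-78*z,T),"grasp",rel(N+22*z,T))
E
```

```text
time: 1.95
tool_pos: [486.7, -301.1, 271.6]
tcp_rot: [179.5, -57.3, -25.2]
ft_force: [-0.9, -0.5, -0.5]
finger_gap: 85.2
grip_force: 0.0
time: 2.08
tool_pos: [487.8, -298.4, 271.7]
tcp_rot: [179.2, -57.2, -24.5]
ft_force: [-0.4, 0.4, -0.1]
finger_gap: 85.2
grip_force: 0.0
[ 400.2 -217.4  220.3]
[-49.3 -51.1 143.1  33.5  38.1  48.5] [ 487.8 -298.4  271.7] [179.9 -65.  -28.4]
pre [   0.    -0.     0.  -116.8   -0.6   63.8] grasp [   0.    -0.     0.  -116.9   -0.6  163.8]
```

```bash
cat > kin.py <<'E'
import numpy as np
from scipy.spatial.transform import Rotation as Q
from scipy.optimize import least_squares
E=lambda a,t:Q.from_euler(a,t,degrees=True)
def fk(q,P):
    a1,d1,L2,a3,L3,T=P
    R=E("z",q[0]);p=R.apply([a1,0,d1])
    R=R*E("y",q[1]);p=p+R.apply([0,0,L2])
    R=R*E("y",q[2]);p=p+R.apply([a3,0,L3])
    R=R*E("z",S[0]*q[3])*E("y",q[4])*E("z",S[1]*q[5]+S[2])
    return p+R.apply([0,0,T]),R
S=[1,1,180]
D=[([-71.986,7.471,85.268,0,87.261,-4.893],[233.56,-552.68,231.292],[180,0,22.907]),
([-47.64,-9.69,94.92,-.01,94.70,19.29],[371.2,-331.3,301.8],[179.93,0,23.07]),
([-49.3,-51.1,143.1,33.5,38.1,48.5],[487.8,-298.4,271.7],[179.2,-57.2,-24.5])]
E
python3 - <<'E'
import kin;from kin import *
for s4 in(1,-1):
  for s6 in(1,-1):
    for o in(0,90,180,-90):
      kin.S[:]=[s4,s6,o]
      e=[(fk(q,[0,0,0,0,0,0])[1].inv()*E("xyz",t)).magnitude()*57.3 for q,p,t in D]
      if max(e)<15: print(kin.S,np.round(e,1))
      if max(e)<3: best=list(kin.S)
kin.S[:]=best
f=lambda P:np.concatenate([fk(q,P)[0]-p for q,p,t in D]+[(np.array(P)-[0,300,400,0,400,200])*1e-3])
r=least_squares(f,[0,300,400,0,400,200]);print(r.x.round(1),r.fun.round(2))
E
```

```text
[1, 1, 90] [0. 0. 0.]
[-57.  594.4 497.9 332.5 610.  503.6] [-47.66 -18.98  -8.12 -37.52 -34.77  -0.86  -5.24   0.41   8.98  -0.06
   0.29   0.1    0.33   0.21   0.3 ]
```

```bash
python3 - <<'E'
t=open("kin.py").read()
t=t.replace("a1,d1,L2,a3,L3,T=P","a1,d1,L2,a3,L3,T,b,c=P").replace("[a3,0,L3]","[a3,b,L3]").replace("[0,0,T]","[c,0,T]").replace("R=R*E(\"z\",S[0]*q[3])*E(\"y\",q[4])*","R=R*E(\"z\",S[0]*q[3])*E(\"y\",q[4]);p=p+R.apply([c,0,0]);R=R*").replace("p+R.apply([c,0,T])","p+R.apply([0,0,T])").replace("S=[1,1,180]","S=[1,1,90]")
open("kin.py","w").write(t)
E
python3 - <<'E'
from kin import *
x0=[0,300,400,0,400,200,51,0]
f=lambda P:np.concatenate([fk(q,P)[0]-p for q,p,t in D]+[(np.array(P)-x0)*1e-3])
r=least_squares(f,x0);print(r.x.round(1),r.fun.round(2))
E
```

```text
[-5.000e-01  3.171e+02  3.685e+02  6.010e+01  5.536e+02  3.646e+02
  5.120e+01 -2.000e-01] [-0.03 -0.01  0.    0.02  0.02 -0.   -0.   -0.   -0.   -0.    0.02 -0.03
  0.06  0.15  0.16  0.   -0.  ]
```

Run:
```python
from cmd import *
from bench import r, camrig, sensors
s=sensors.sense();save(s["tool_pos"],Q.from_euler("xyz",s["tcp_rot"],degrees=True))
print(rel([470,-170,230],tilt(-90,60)))
```

```text
[ -55.2    2.2   34.1  -72.7 -108.9  -37.3]
```

```bash
python3 steer.py '-7 0.3 4.3 -9 -14 -5 85; -14 0.5 8.6 -18 -27 -9 85; -21 0.8 13 -27 -41 -14 85; -28 1.1 17.2 -36 -54 -19 85; -35 1.4 21.5 -45 -68 -23 85; -42 1.7 26 -54 -82 -28 85; -49 2 30.2 -63 -96 -33 85; -55.2 2.2 34.1 -73 -109 -37 85' | head -3
python3 steer.py '0 0 0 0 0 0 85; 0 0 0 0 0 0 85'
python3 - <<'E'
from bench import r, camrig, sensors
s=sensors.sense();print(s["joint_pos"].round(2).tolist(),s["tool_pos"].round(2).tolist(),s["tcp_rot"].round(2).tolist())
E
```

```text
time: 3.08
tool_pos: [421.3, -234.0, 263.7]
tcp_rot: [177.2, -48.9, -57.8]
time: 3.32
tool_pos: [422.5, -234.6, 263.3]
tcp_rot: [177.7, -49.0, -58.3]
ft_force: [1.2, 0.3, -0.4]
finger_gap: 84.8
grip_force: 0.0
[-8.75, -46.27, 137.24, -42.82, 61.92, 152.12] [422.45, -234.6, 263.33] [177.74, -49.04, -58.29]
```

```bash
cat >> kin.py <<'E'
D.append(([-8.75,-46.27,137.24,-42.82,61.92,152.12],[422.45,-234.6,263.33],[177.74,-49.04,-58.29]))
x0=[0,300,400,0,400,200,51,0]
P=least_squares(lambda P:np.concatenate([fk(q,P)[0]-p for q,p,t in D]+[(np.array(P)-x0)*1e-3]),x0).x
lo=np.array([-169,-51,1.5,-76,0.5,-152]);hi=np.array([169,129,143,256,156,152])
def ik(p,R,q0):
    f=lambda q:np.r_[(fk(q,P)[0]-p),(fk(q,P)[1].inv()*R).as_rotvec(degrees=True)*3]
    s=least_squares(f,np.clip(q0,lo+.1,hi-.1),bounds=(lo,hi));return s.x,np.abs(s.fun).max()
E
python3 - <<'E'
from kin import *;from cmd import tilt
print(P.round(1),[np.abs(fk(q,P)[0]-p).max().round(1) for q,p,t in D])
rng=np.random.default_rng(0)
for psi in(60,75,90,105):
  for th in(60,):
    T=tilt(psi,th);z=T.as_matrix()[:,2]
    for nm,N in(("top",[470,-254.7,56]),("carry",[470,-80,240]),("tin",[436.4,176.6,146]),("cap",[436.4,176.6,270])):
      out=[]
      for i in range(8):
        out.append(ik(np.array(N)+22*z,T,rng.uniform(lo,hi) if i else [-40,20,90,60,60,0]))
      b=min(out,key=lambda o:o[1]);print(psi,nm,round(b[1],2),b[0].round(0))
E
```

```text
[-6.000e-01  3.176e+02  3.690e+02  6.090e+01  5.537e+02  3.649e+02
  5.110e+01 -2.000e-01] [np.float64(0.1), np.float64(0.0), np.float64(0.2), np.float64(0.2)]
60 top 0.0 [-63.  34.  94.  47.  93. -49.]
60 carry 0.0 [-53.  -3. 117.  54.  96. -31.]
60 tin 3.88 [-25. -21. 143.  65.  72. -26.]
60 cap 0.0 [-25. -41. 141.  61.  81.  -7.]
75 top 0.0 [-58.  42.  83.  40. 102. -52.]
75 carry 0.0 [-48.   8. 105.  48. 104. -38.]
75 tin 0.0 [-25.  -7. 132.  60.  81. -35.]
75 cap 0.0 [-25. -22. 129.  59.  90. -19.]
90 top 0.0 [-54.  49.  72.  33. 110. -57.]
90 carry 0.0 [-44.  17.  94.  43. 112. -43.]
90 tin 0.0 [-22.   5. 120.  53.  89. -41.]
90 cap 0.0 [-22.  -8. 117.  54.  98. -28.]
105 top 0.0 [-49.  55.  62.  26. 118. -63.]
105 carry 0.0 [-38.  25.  85.  36. 119. -50.]
105 tin 0.0 [-18.  15. 109.  47.  97. -45.]
105 cap 0.0 [-18.   3. 106.  49. 106. -35.]
```

The kinematic model fits to 0.2 mm. It shows that approaching from the right, with the tool pointing +y at yaw 90 and tilt 60, reaches both the top and the tin.

Run:
```python
from cmd import *
from bench import r, camrig, sensors
s=sensors.sense();save(s["tool_pos"],Q.from_euler("xyz",s["tcp_rot"],degrees=True))
print(rel([390,-340,310],tilt(10,0)))
```

```text
[ 31.  -41.8 -64.8  82.8  82.   27.5]
```

```bash
python3 steer.py '4 -5.3 -8.2 11 11 4 85; 8 -10.6 -16.4 22 22 8 85; 12 -16 -24.6 32 32 11 85; 15.5 -21 -32.4 42 42 14 85; 20 -26.5 -41 53 52 18 85; 24 -32 -49 63 63 21 85; 28 -37 -57 73 73 25 85; 31 -41.8 -64.8 83 82 27.5 85' |head -3
python3 steer.py '0 0 0 0 0 0 85' | head -3
python3 - <<'E'
from cmd import *
from bench import r, camrig, sensors
s=sensors.sense();save(s["tool_pos"],Q.from_euler("xyz",s["tcp_rot"],degrees=True))
print(s["joint_pos"].round(1))
print(rel([450,-420,240],tilt(90,60)))
E
```

```text
time: 4.32
tool_pos: [389.6, -340.8, 310.5]
tcp_rot: [176.6, -5.9, 1.5]
time: 4.45
tool_pos: [390.5, -341.0, 308.6]
tcp_rot: [176.6, -5.9, 1.2]
[-48.4 -13.   97.4   2.3  89.3  40.6]
[ 52.5  45.  -75.9  50.5  75.7  78.7]
```

```bash
python3 steer.py '5 4.3 -7.2 5 7 8 85; 10 8.6 -14.4 10 14 15 85; 15 12.9 -21.6 15 22 22 85; 20 17 -29 20 29 30 85; 25 21.4 -36 25 36 37 85; 30 26 -43.4 29 43 45 85; 35 30 -50.5 34 50 53 85; 40 34.3 -57.8 39 58 60 85' |head -3
python3 - <<'E'
from cmd import *
from bench import r, camrig, sensors
s=sensors.sense();save(s["tool_pos"],Q.from_euler("xyz",s["tcp_rot"],degrees=True))
print(s["joint_pos"].round(1))
T=tilt(90,60);z=T.as_matrix()[:,2]
print(rel([470,-254.7,56]-78*z+[0,0,60],T))
E
```

```text
time: 5.45
tool_pos: [436.7, -400.0, 259.4]
tcp_rot: [-169.7, -47.4, 61.7]
[-64.8  35.3  60.5  33.4 120.3 -33.4]
[ 12.6  10.7 -17.7 -19.8  16.4 131.8]
```

```bash
python3 steer.py '3.2 2.7 -4.4 -5 4 33 85; 6.4 5.4 -8.8 -10 8 66 85; 9.5 8 -13.3 -15 12 99 85; 12.6 10.7 -17.7 -20 16 132 85; 12.6 10.7 -17.7 -20 16 132 85; 12.6 10.7 -17.7 -20 16 132 85' |head -3
python3 - <<'E'
from cmd import *
from kin import P,fk
from bench import r, camrig, sensors
import cv2,pickle
from h import proj
w=camrig.snapshot("wrist");cv2.imwrite("pics/w2.png",w["pixels"])
s=sensors.sense();save(s["tool_pos"],Q.from_euler("xyz",s["tcp_rot"],degrees=True))
print(s["joint_pos"].round(1),s["tool_pos"].round(1),s["tcp_rot"].round(1),(fk(s["joint_pos"],P)[0]-s["tool_pos"]).round(1))
T=tilt(90,60);z=T.as_matrix()[:,2];N=np.array([470,-254.7,56])
print("pre",rel(N-78*z,T),"grasp",rel(N+22*z,T));print(proj(w,[470,-254.7,18]),proj(w,[470,-254.7,103]))
E
```

```text
time: 6.2
tool_pos: [469.8, -322.6, 155.7]
tcp_rot: [-179.7, -59.8, 89.5]
[-57.4  49.   57.9  34.  123.2 -51.6] [ 469.8 -323.3  156.5] [-179.8  -59.7   89.6] [ 0.   0.1 -0.2]
pre [  0.1   0.3  -0.2 -52.5   0.3  31.9] grasp [ 1.000e-01  3.000e-01 -2.000e-01 -5.200e+01  0.000e+00  1.319e+02]
(np.float64(284.287617608758), np.float64(295.740382325092)) (np.float64(283.87355531827444), np.float64(230.07253370985245))
```

View pics/w2.png

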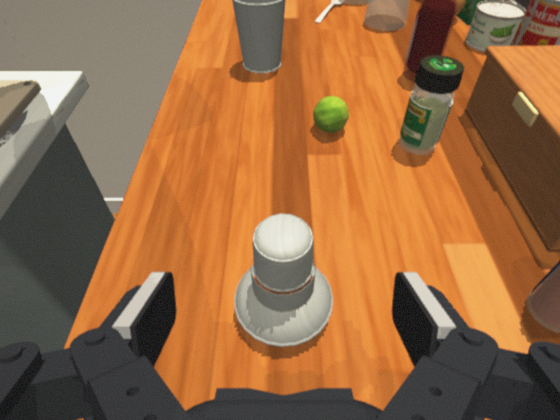

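The wrist view shows the top with its flange centred at about (284,297) and the dome at (283,237), midway between the fingers. This matches the projection, so I'm going in.

```bash
python3 steer.py '0.1 0.3 -0.2 -26 0 16 85; 0.1 0.3 -0.2 -52 0 32 85; 0.1 0.3 -0.2 -52 0 62 85; 0.1 0.3 -0.2 -52 0 92 85; 0.1 0.3 -0.2 -52 0 117 85; 0.1 0.3 -0.2 -52 0 132 85; 0.1 0.3 -0.2 -52 0 132 85; 0.1 0.3 -0.2 -52 0 132 85'
python3 - <<'E'
from bench import r, camrig, sensors
import cv2
w=camrig.snapshot("wrist");cv2.imwrite("pics/w3.png",w["pixels"])
E
```

```text
time: 7.25
tool_pos: [470.1, -235.5, 44.5]
tcp_rot: [179.9, -60.1, 90.2]
ft_force: [-0.0, -0.1, 0.3]
finger_gap: 84.9
grip_force: 0.0
```

View pics/w3.png

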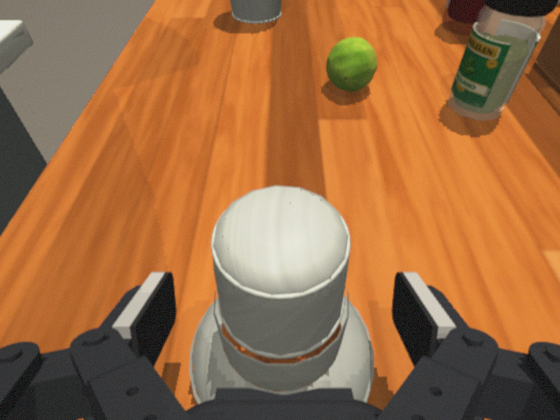

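The neck stands centred between the pads, with its axis near column 281 and the cap intact. Closing now.

```bash
python3 steer.py '0 0 0 0 0 0 60; 0 0 0 0 0 0 45; 0 0 0 0 0 0 40; 0 0 0 0 0 0 40; 0 0 0 0 0 0 40; 0 0 0 0 0 0 40; 0 0 0 0 0 0 40' 60
python3 - <<'E'
from cmd import *
from bench import r, camrig, sensors
s=sensors.sense();save(s["tool_pos"],Q.from_euler("xyz",s["tcp_rot"],degrees=True))
T=tilt(90,60)
print(rel(s["tool_pos"]+[0,0,20],T))
E
```

```text
time: 8.18
tool_pos: [469.8, -234.4, 43.8]
tcp_rot: [180.0, -60.1, 90.1]
ft_force: [-1.8, -4.7, 6.0]
finger_gap: 45.9
grip_force: 61.6
[ -0.1  -0.1   0.1  17.3   0.  -10. ]
```

```bash
python3 steer.py '0 0 0 4 0 -2.5 40; 0 0 0 10 0 -6 40; 0 0 0 17 0 -10 40; 0 0 0 26 0 -15 40; 0 0 0 35 0 -20 40; 0 0 0 44 0 -25 40; 0 0 0 50 0 -29 40; 0 0 0 52 0 -30 40'
python3 - <<'E'
from bench import r, camrig, sensors
import cv2
w=camrig.snapshot("wrist");cv2.imwrite("pics/w4.png",w["pixels"])
E
```

```text
time: 9.18
tool_pos: [469.8, -234.6, 104.1]
tcp_rot: [179.9, -60.1, 90.2]
ft_force: [0.5, 0.3, -1.9]
finger_gap: 45.8
grip_force: 61.4
```

View pics/w4.png

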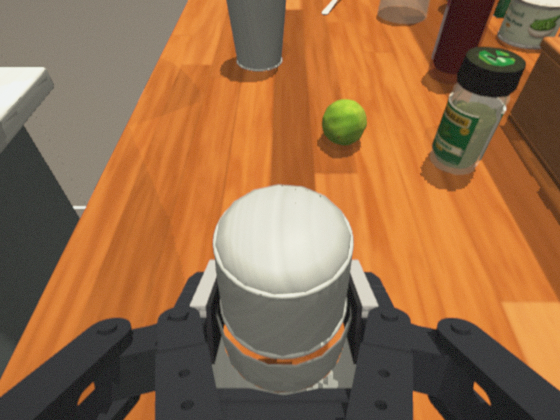

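The top is held whole: the cap is still in the same image place, dome apex about (284,187). Lifting on and carrying it toward the tin.

```bash
python3 steer.py '0 0 0 6 0 0 40; 0 0 0 18 -1 3 40; 0 0 0 36 -3 9 40; 0 0 0 56 -6 20 40; 0 0 0 76 -9 34 40; 0 0 0 96 -12 50 40; 0 0 0 116 -15 67 40; 0 0 0 136 -19 85 40' |sed -n '2p;5,6p'
python3 steer.py '0 0 0 18 -4 18 40; 0 0 0 34 -8 34 40; 0 0 0 48 -11 48 40; 0 0 0 58 -13 58 40; 0 0 0 65 -14 65 40; 0 0 0 69 -15 68 40; 0 0 0 69 -15 68 40; 0 0 0 69 -15 68 40' |sed -n '2,6p'
python3 - <<'E'
from bench import r, camrig, sensors
import cv2,pickle
from h import *
w=camrig.snapshot("wrist");cv2.imwrite("pics/w5.png",w["pixels"]);pickle.dump(w,open("w5.pkl","wb"))
print(proj(w,[436.4,176.6,104]))
E
```

```text
tool_pos: [450.1, -91.6, 179.9]
finger_gap: 46.3
grip_force: 61.4
tool_pos: [435.4, 0.0, 205.1]
tcp_rot: [-180.0, -60.2, 90.1]
ft_force: [0.0, -0.3, -1.6]
finger_gap: 46.0
grip_force: 61.5
(np.float64(285.32513702013534), np.float64(173.91266265295005))
```

View pics/w5.png

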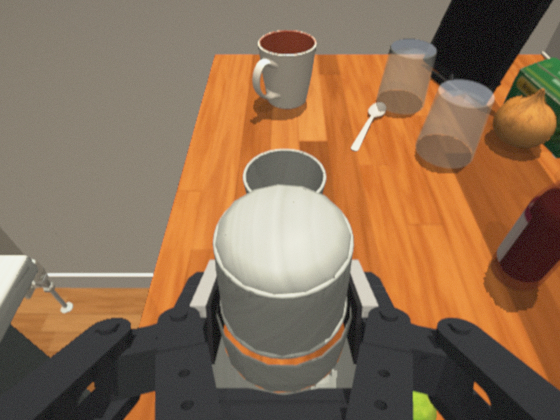

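The tin's rim spans columns 243 to 326 around row 175, with its far edge at row 151. The held top and its cap are intact in front.

Run:
```python
from bench import r, camrig, sensors
import pickle
from h import *
from cmd import *
w=pickle.load(open("w5.pkl","rb"))
a=np.linspace(0,6.283,361)
c=np.array([proj(w,[436.4+39*np.cos(t),176.6+39*np.sin(t),104]) for t in a]);print(c.min(0).round(1),c.max(0).round(1))
hs=cv2.cvtColor(w["pixels"],cv2.COLOR_BGR2HSV)[...,1]
for row in(165,172,178): 
    g=np.where(hs[row,225:345]<80)[0]+225;print(row,g.min(),g.max(), [proj(w,[0,0,0])] and "")
g=np.where(hs[140:180,285]<80)[0]+140;print("top",g.min())
m=[(t,proj(w,[436.4+39*np.cos(t),176.6+39*np.sin(t),104])) for t in a]
for row in(165,172,178): 
    x=[p[0] for t,p in m if abs(p[1]-row)<.6];print(row,min(x),max(x))
s=sensors.sense();p=s["tool_pos"];print(p.round(1),s["tcp_rot"].round(2))
# held cap outline check: dome top and cap rim
for z in(62.5,103.5): print(proj(w,p+[0,-20.3,-43.8+z]))
g=np.where(hs[260,180:400]<60)[0]+180;print(g.min(),g.max())
```

```text
[243.8 148. ] [326.9 204.1]
165 246 322 
172 244 325 
178 243 325 
top 149
165 246.82898575805655 323.84846285548105
172 244.1245091241241 326.5573454092506
178 243.87276694876118 326.80927213360144
[435.3   0.  205.1] [-179.96  -60.17   90.06]
(np.float64(282.8519536435279), np.float64(297.59693520497694))
(np.float64(282.3535353842789), np.float64(220.8529530276117))
210 357
```

```bash
python3 steer.py '0 0 0 4 0 7 40; 0 0 0 14 0 24 40; 0 0 0 29 0 50 40; 0 0 0 46 0 80 40; 0 0 0 63 0 110 40; 0 0 0 79 0 137 40; 0 0 0 91 0 158 40; 0 0 0 98 0 170 40' |sed -n '2p;5,6p'
python3 steer.py '0 0 0 0 0 0 40; 0 0 0 -8 0 5 40; 0 0 0 -20 0 12 40; 0 0 0 -32 0 19 40; 0 0 0 -40 0 23 40; 0 0 0 -43 0 25 40; 0 0 0 -43 0 25 40; 0 0 0 -43 0 25 40' |sed -n '2,6p'
python3 - <<'E'
from bench import r, camrig, sensors
import cv2
o=[camrig.snapshot(n) for n in("top","scene")]
from h import proj
t,s=o[0]["pixels"],o[1]["pixels"]
print(proj(o[0],[436,176,104]),proj(o[1],[436,176,104]))
a=cv2.resize(t[222:312,198:288],(400,400),interpolation=2);b=cv2.resize(s[180:280,220:320],(400,400),interpolation=2)
cv2.imwrite("pics/c6.png",cv2.hconcat([a,b]))
E
```

```text
tool_pos: [433.8, 198.6, 205.6]
finger_gap: 45.8
grip_force: 61.5
tool_pos: [435.1, 196.8, 156.3]
tcp_rot: [179.9, -60.2, 90.2]
ft_force: [0.8, -0.2, -2.6]
finger_gap: 45.7
grip_force: 61.6
(np.float64(243.22666912628046), np.float64(267.33366466120503)) (np.float64(269.4684693664316), np.float64(228.44244163675603))
```

View pics/c6.png

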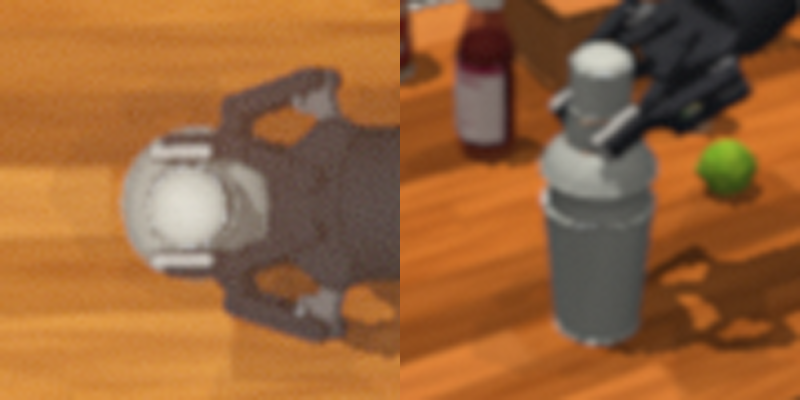

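The scene crop (right) shows the flange spanning 542–656, right above the tin rim at 543–653, so they are coaxial. The top crop (left) shows the cap in place. Lowering gently.

```bash
python3 steer.py '0 0 0 -4 0 2.3 40; 0 0 0 -8 0 4.6 40; 0 0 0 -11 0 6.4 40; 0 0 0 -13 0 7.5 40; 0 0 0 -15 0 8.7 40; 0 0 0 -15 0 8.7 40' |sed -n '2,6p'
```

```text
tool_pos: [434.8, 197.0, 138.4]
tcp_rot: [-179.9, -60.2, 90.1]
ft_force: [-0.6, -0.3, -2.3]
finger_gap: 45.9
grip_force: 61.6
```

```bash
python3 steer.py '0 0 0 -1.5 0 0.9 40; 0 0 0 -3 0 1.8 40; 0 0 0 -4 0 2.3 40; 0 0 0 -4 0 2.3 40' |sed -n '2,6p'
```

```text
tool_pos: [434.8, 197.0, 133.9]
tcp_rot: [-180.0, -60.2, 90.1]
ft_force: [-0.3, -0.1, -2.4]
finger_gap: 45.6
grip_force: 61.6
```

```bash
python3 steer.py '0 0 0 -0.8 0 0.5 40; 0 0 0 -0.8 0 0.5 40; 0 0 0 -0.8 0 0.5 40' |sed -n '2p;4p'; python3 steer.py '0 0 0 -0.8 0 0.5 40; 0 0 0 -0.8 0 0.5 40; 0 0 0 -0.8 0 0.5 40' |sed -n '2p;4p'
```

```text
tool_pos: [434.9, 197.1, 133.8]
ft_force: [-2.0, -1.5, 5.1]
tool_pos: [435.1, 197.3, 133.8]
ft_force: [-5.2, -2.2, 11.5]
```

Contact came at TCP z = 133.8, exactly the height for fully home. Releasing.

```bash
python3 steer.py '0 0 0 0 0 0 48; 0 0 0 0 0 0 52; 0 0 0 0 0 0 58; 0 0 0 0 0 0 66; 0 0 0 0 0 0 75; 0 0 0 0 0 0 85; 0 0 0 0 0 0 85; 0 0 0 0 0 0 85' |sed -n '1,6p'
python3 - <<'E'
from bench import r, camrig, sensors
import cv2
o=[camrig.snapshot(n)["pixels"] for n in("wrist","scene")]
b=cv2.resize(o[1][180:280,220:320],(400,400),interpolation=2);a=cv2.resize(o[0],(400,300));a=cv2.copyMakeBorder(a,0,100,0,0,0)
cv2.imwrite("pics/c7.png",cv2.hconcat([a,b]))
E
```

```text
time: 16.38
tool_pos: [434.8, 197.1, 132.1]
tcp_rot: [-180.0, -60.2, 90.1]
ft_force: [0.8, 0.6, -0.9]
finger_gap: 84.8
grip_force: 0.0
```

View pics/c7.png

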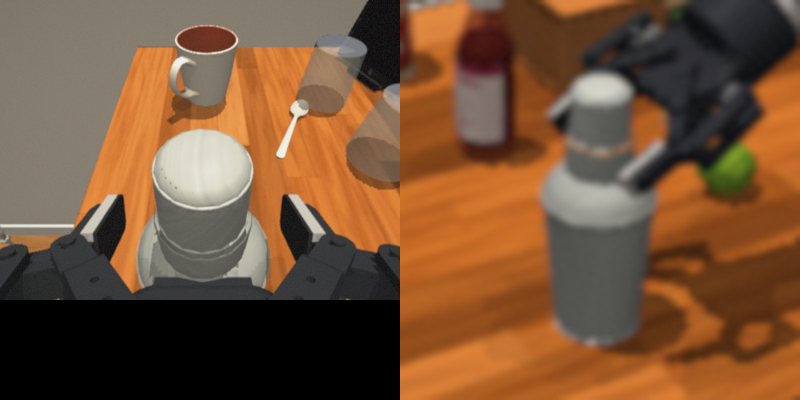

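The strainer is seated flush and level on the upright tin, with no gap at the rim (about (598,215) in the right crop). The cap is centred between the open fingers. I'm moving straight up to cap height and gripping.

```bash
python3 steer.py '0 0 0 5 0 -3 85; 0 0 0 12 0 -7 85; 0 0 0 20 0 -11.5 85; 0 0 0 25 0 -14.5 85; 0 0 0 27.3 0 -15.8 85; 0 0 0 27.3 0 -15.8 85; 0 0 0 27.3 0 -15.8 70; 0 0 0 27.3 0 -15.8 60' |sed -n '2p;4p;5p'
python3 steer.py '0 0 0 0 0 0 52; 0 0 0 0 0 0 47; 0 0 0 0 0 0 43; 0 0 0 0 0 0 39; 0 0 0 0 0 0 36; 0 0 0 0 0 0 34; 0 0 0 0 0 0 34; 0 0 0 0 0 0 34' 50
```

```text
tool_pos: [434.7, 197.0, 163.4]
ft_force: [-0.4, -0.5, 0.2]
finger_gap: 60.2
time: 18.48
tool_pos: [434.9, 196.9, 163.7]
tcp_rot: [180.0, -60.2, 90.1]
ft_force: [-0.7, -0.5, 2.0]
finger_gap: 39.7
grip_force: 50.1
```

```bash
python3 steer.py '0 0 0 1.7 0 -1 34; 0 0 0 4.3 0 -2.5 34; 0 0 0 8.7 0 -5 34; 0 0 0 13 0 -7.5 34; 0 0 0 17.3 0 -10 34; 0 0 0 21.7 0 -12.5 34; 0 0 0 26 0 -15 34; 0 0 0 30.3 0 -17.5 34' |sed -n '2,6p'
python3 steer.py '0 0 0 6 0 -3.5 34; 0 0 0 17.3 0 -10 34; 0 0 0 31.2 0 -18 34; 0 0 0 45 0 -26 34; 0 0 0 59 0 -34 34; 0 0 0 71 0 -41 34; 0 0 0 78 0 -45 34; 0 0 0 78 0 -45 34' |sed -n '1,6p'
python3 - <<'E'
from bench import r, camrig, sensors
import cv2
o=[camrig.snapshot(n)["pixels"] for n in("wrist","scene")]
b=cv2.resize(o[1][140:280,200:340],(400,400),interpolation=2);a=cv2.resize(o[0],(400,300));a=cv2.copyMakeBorder(a,0,100,0,0,0)
cv2.imwrite("pics/c8.png",cv2.hconcat([a,b]))
E
```

```text
tool_pos: [434.9, 196.8, 199.0]
tcp_rot: [-180.0, -60.2, 90.1]
ft_force: [-0.5, -0.7, -0.3]
finger_gap: 39.5
grip_force: 50.1
time: 20.48
tool_pos: [435.1, 196.5, 289.1]
tcp_rot: [179.9, -60.1, 90.2]
ft_force: [0.2, 0.3, -0.6]
finger_gap: 39.5
grip_force: 50.1
```

View pics/c8.png

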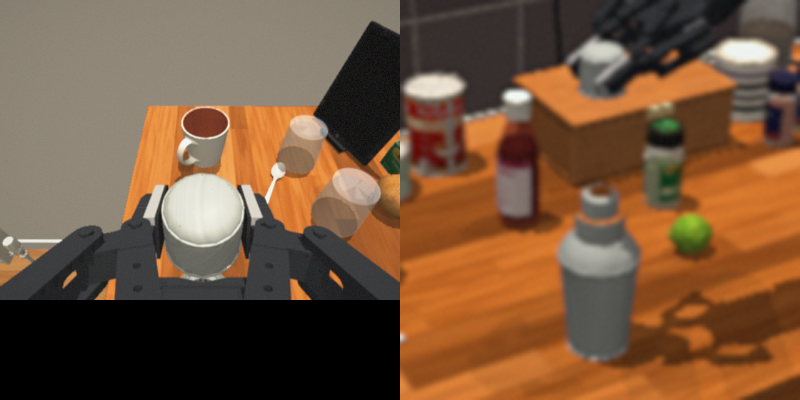

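The cap is in the gripper, its rim about 104 mm above the spout's top. The strainer stays seated on the upright tin, spout visible at about (598,200).

```bash
python3 -c "
from bench import r, camrig, sensors
print(r.hand_in())"
```

```text
the job is handed in; nothing more can be done
None
```

The job is done and handed in at about 20.5 s: the strainer sits fully home on the upright tin, and the gripper still holds the cap with its rim about 10 cm above the spout.

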